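# Hang the big ear defenders on the bench rail

## Robot

A 6-joint arm with a two-finger parallel gripper is mounted at the origin on the work surface. World frame = base frame: x ahead of the robot, y to its left, z up, the work surface at z = 0. Lengths are in m, angles in degrees, forces in N, time in s.
With the tool pointing down it reaches from about 0.3 to 0.75 m from the base axis. Payload 8.5 kg.
Tool frame: the origin (TCP) lies at the very end of the fingers, on their centre line; the grasp point (between the pads) lies 19 mm behind it; z points along the fingers, y is the line along which they close (so a half turn about z gives the same grasp; the last joint's range is limited). The gripper opens to 85 mm and grips with 20 to 120 N. Pads are 22 mm wide; open, the fingers measure 114 mm over their backs; the gripper's body (76 mm by 85 mm) begins 54 mm behind the grasp point. The pads swing forward as they close: fully open they stand 13 mm farther back than shut.
Start: joints at [-78.283, 21.807, 74.336, -0, 83.858, -12.336], TCP at [0.224, -0.502, 0.231] pointing down, gripper open.
Joint ranges: [-178.18, 178.18], [-50.72, 133.34], [12.68, 142.11], [-81.47, 261.47], [9.98, 163.14], [-165.26, 165.26]. Speed limits (degrees/s): [136.94, 136.94, 180, 180, 180, 180].

## Interface

Orientations are given as a 3x3 rotation matrix whose columns are the frame's x, y, z axes.
In Python, from rig import env, imaging gives the robot as it stands. The module is installed in compiled form; this text tells all that it offers.
- The arm moves only by the tool arm_command, never from a script. Its arguments are lists of equal length, an entry for each row: "turn": the turn, a rotation vector about the tool's x, y, z in units of 5 degrees (1.0 is 5 degrees), a list of three; "xyz": the shift along the tool's x, y, z in units of 50 mm (1.0 is 50 mm), a list of three; "claw": the finger opening in mm, from 0 to 85.4. A call has 1 to 12 rows; each row shifts and turns the commanded pose from where the row before left it, along the tool's axes as they then stand; what a row does not reach is not made up. A row lasts 1/10 s, in which the tool goes at most 50 mm and 8.59 degrees, less where a joint would pass 70% of its speed; a pose out of reach is approached as far as the arm can. A call is refused whole if a number of a shift passes 1 or a number of a turn 1, either way. A call with a gripper value outside its range is refused whole. The fingers move at their own pace and stop on an object; "squeeze" is the grip in N (left out, the last holds). Time passes only in rows, so rows that do not move let the fingers close. It gives the time, the measured TCP pose, the force, the opening and the grip force at its end, in the units of the state.
- env.observe(): the state, without advancing time (a new reading comes with each control period).
- imaging.get_image(name): name is "side" or "top"; returns (picture, depth): 480x640x3 uint8, blue, green, red; 480x640 float32, m along the optical axis (not along the pixel's ray), 0 where there is no reading.
- imaging.camera_info(name): a dict with "camera_matrix" (3x3 intrinsics, pixels), "rvec" (rotation vector, rad) and "tvec" (3), from world to camera coordinates, as OpenCV has them. Camera axes: x right, y down, z forward; pixel columns grow to the right and rows downward; lengths in m; the calibration is good to about 2 mm. A picture is of the moment at which its call begins. camera_info takes no time and is no camera call.
- env.close_job(): hands the job in; it is judged then, once.
The state is a dict: "time_s": time; "q": joint angles; "qvel": joint speeds; "joint_efforts": joint torques, N m; "position": TCP position; "tool_rot": TCP orientation; "ft_force": force on the tool from outside, world axes, zero at the start; "wrist_torque": the same for the moment, N m; "grip_width": finger opening in m; "gripper_force": force on a finger pad.
Only numpy, scipy, OpenCV 4.12 (cv2) and the standard library are available. Lean on these libraries where they do the work, as an engineer would, in place of code of your own. Each camera call takes 0.05 s, during which the arm holds its last target. There are 200 camera calls.

## Task

Take the larger pair of ear defenders, with the big deep cups, by the top of its headband and hang it over the wooden dowel of the rail: a cup on each side, the band square across the bar between the uprights, hanging free and still. Lower it on, do not drop it. Leave the slim pair standing where it is.

Things in the scene. Friction and masses are not known exactly. Their poses are not given: they have to be found in the camera images.
- ear_big: Larger ear defenders, grey cups, black band, standing on the cups. 166 mm cup to cup (x), 76 wide (y), 150 tall (z up). Origin midway between the cups at their undersides. Band: half circle, outer radius 64 mm, in the x-z plane, 30 mm wide along y (grip these edges from above); crown padded, from 128 to 150 mm above origin. Cups 90 mm tall, gap between 78 mm. 0.2-0.35 kg. The pairs swap places.
- ear_slim: Slim ear defenders of the same materials, to be left alone: 112 mm cup to cup (x), 50 mm wide (y), 111 mm tall, small thin cups 64 mm tall, thin headband. Origin and axes as for the larger pair.
- bar_top (a point): Middle of the rail's fixed level round dowel, on its upper surface, 155 mm above the bench; dowel 28 mm in diameter, along this point's y axis (x square to it, z up). Uprights 22 mm thick stand 157 mm to each side and reach 19 mm above the dowel top; feet 140 mm long in x, 22 mm tall. A 10 mm thick offcut lies under it; hung cups clear it.
There are look-alikes about, which are no part of the job. What is shaped like the ear_big but pink is not meant.

How it is judged:
By the outcome, as a careful person would: the job done as asked, in the order asked, and still so for the second after the job is handed in, with the robot touching nothing.
It also fails if it takes over 45 s, if anything falls off the work surface, if the arm or the gripper's body presses on something with over 40 N, if the wrist force passes 120 N, or if a joint passes its speed limit or range.

## Working session

There is one attempt and no reset: what is moved stays moved. The work goes in short steps, Python scripts to look and compute and a tool call to move; the robot and the scene stay as the last step left them, time stands still between calls to the robot, and variables do not carry over. Pictures are saved under pics/ and viewed, at most 10 in all, crops included, and the job is handed in when it is done.

Besides the shell and the picture viewer there is one more tool, called as name(argument=value, ...) on one line, values as JSON. arm_command: Moves the arm, as the interface text tells. Its arguments: {"type":"object","properties":{"turn":{"type":"array"},"xyz":{"type":"array"},"claw":{"type":"array"},"squeeze":{"type":"number"}},"required":["turn","xyz","claw"]}

```bash
mkdir -p pics; cat > h.py <<'E'
import numpy as np,cv2
from rig import env,imaging
def cam(n):
    i=imaging.camera_info(n);K=np.array(i["camera_matrix"],float);R=cv2.Rodrigues(np.array(i["rvec"],float))[0];t=np.array(i["tvec"],float).ravel();return K,R,t
def cloud(n):
    im,d=imaging.get_image(n);K,R,t=cam(n)
    v,u=np.mgrid[:480,:640];c=np.stack([(u-K[0,2])/K[0,0]*d,(v-K[1,2])/K[1,1]*d,d],-1)
    return im,d,(c-t)@R
E
python3 - <<'E'
from h import *
for n in("top","side"):
    im,d,P=cloud(n);cv2.imwrite(f"pics/{n}0.png",im);np.savez(f"{n}0.npz",im=im,d=d,P=P)
    K,R,t=cam(n);print(n,-R.T@t,R[2],K[0,0])
s=env.observe();print(s["position"],s["tool_rot"],s["time_s"],s["grip_width"])
E
```

```text
top [ 0.29352478 -0.10707403  1.41000003] [ 0.11455324  0.01801406 -0.99325377] 603.8077007831389
side [0.01417486 0.68274752 0.83673803] [ 0.40676016 -0.67727484 -0.61306196] 554.1923080661651
[ 0.22409997 -0.50199324  0.23079029] [[ 9.13176556e-01  4.07564097e-01 -2.90980986e-04]
 [ 4.07564135e-01 -9.13175765e-01  1.22386076e-03]
 [ 2.33084920e-04 -1.23619436e-03 -9.99999209e-01]] 0.1 0.0849141341730871
```

View pics/top0.png

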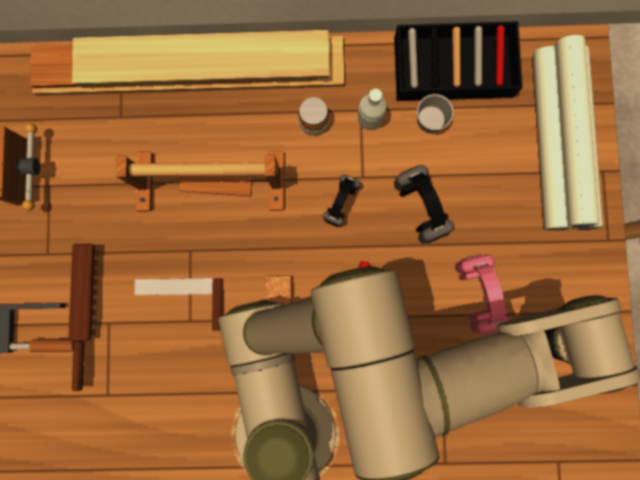

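View pics/side0.png

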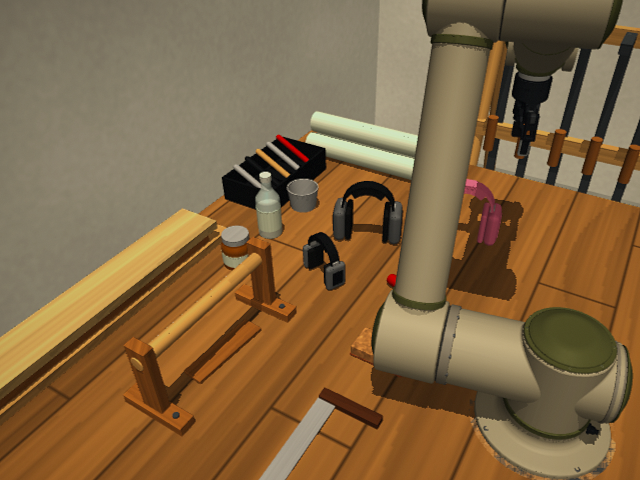

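Top view: the big pair is at about (425,205), the slim pair at (342,200), and the pink look-alike at (488,293). The dowel runs from (130,170) to (275,170). The side view agrees, with the big pair at (368,212) and the rail at (205,305).

```bash
python3 - <<'E'
from h import *
def fit(n,p):
    if len(p)<5: print(n,len(p));return
    (c,s,a)=cv2.minAreaRect((p[:,:2]*1000).astype(np.float32)); m=p.mean(0)
    w,V=np.linalg.eigh(np.cov(p[:,:2].T));ax=V[:,1]
    print(n,len(p),"mean",m.round(4),"rect",np.round(c,1),np.round(s,1),"axdeg",np.degrees(np.arctan2(ax[1],ax[0])).round(1),"z",np.percentile(p[:,2],[5,50,95]).round(3))
def roi(P,d,b):
    u0,v0,u1,v1=b;p=P[v0:v1,u0:u1];return p[d[v0:v1,u0:u1]>0]
z=np.load("top0.npz");P,d=z["P"],z["d"]
b=roi(P,d,(385,155,462,250))
fit("big all",b[b[:,2]>.03]);fit("big cups",b[(b[:,2]>.075)&(b[:,2]<.098)]);fit("big crown",b[b[:,2]>.125]);fit("top",b[b[:,2]>.14])
s=roi(P,d,(318,165,365,230));fit("slim",s[s[:,2]>.03])
r=roi(P,d,(135,150,262,190));fit("dowel",r[r[:,2]>.13]);fit("doweltop",r[r[:,2]>.15])
r=roi(P,d,(105,140,295,215));fit("uprights",r[r[:,2]>.166])
z=np.load("side0.npz");P,d=z["P"],z["d"]
b=roi(P,d,(325,170,410,250));im=z["im"][170:250,325:410][d[170:250,325:410]>0]
b2=b[(b[:,2]>.12)&(b[:,2]<.16)&(b[:,0]>.4)&(b[:,0]<.75)];fit("side big crown",b2)
r=roi(P,d,(130,240,270,365));fit("side dowel",r[(r[:,2]>.14)&(r[:,2]<.16)])
E
```

```text
big all 1959 mean [ 0.5034 -0.3254  0.1061] rect [ 508.6 -328.3] [170.3  75.3] axdeg -157.1 z [0.056 0.092 0.15 ]
big cups 854 mean [ 0.5034 -0.3255  0.0854] rect [ 508.4 -329.1] [168.1  75.3] axdeg -157.1 z [0.077 0.085 0.093]
big crown 742 mean [ 0.5067 -0.3285  0.1417] rect [ 508.4 -328.8] [107.4  31.8] axdeg -157.6 z [0.127 0.143 0.152]
top 456 mean [ 0.5081 -0.3289  0.147 ] rect [ 508.5 -329. ] [77.6 31.6] axdeg -157.4 z [0.141 0.147 0.153]
slim 782 mean [ 0.518  -0.1417  0.0813] rect [ 524.  -143.1] [ 50. 116.] axdeg 154.2 z [0.048 0.084 0.112]
dowel 1633 mean [0.5813 0.1629 0.1507] rect [583.8 164.7] [274.6  29.8] axdeg 89.1 z [0.142 0.151 0.157]
doweltop 1026 mean [0.583  0.1624 0.1534] rect [582.5 162.9] [271.  25.] axdeg 89.0 z [0.15  0.153 0.157]
uprights 465 mean [0.5825 0.165  0.1729] rect [582.5 164.4] [336.8  44.1] axdeg 88.9 z [0.169 0.173 0.177]
side big crown 593 mean [ 0.5068 -0.3181  0.1376] rect [ 510.3 -323.8] [109.3  40.1] axdeg -157.1 z [0.123 0.138 0.15 ]
side dowel 2219 mean [0.5789 0.1819 0.1506] rect [584.7 173.7] [331.1  46.9] axdeg 89.2 z [0.142 0.152 0.156]
```

The big pair is at (0.5085, -0.329) with its x axis at 22.6°. The dowel's middle is at (0.583, 0.164) with its axis at 89°. Heights and sizes match the ones given, so I'm moving above the grasp.

arm_command(turn=[[0,0,0],[0,0,0],[0,0,0],[0,0,0.1],[0,0,0.1],[0,0,0.1],[0,0,0],[0,0,0],[0,0,0],[0,0,0],[0,0,0],[0,0,0]], xyz=[[0.3,0,0],[0.6,-0.1,0],[0.7,-0.1,0],[0.7,-0.1,0],[0.7,-0.1,0],[0.7,-0.1,0],[0.7,-0.1,0],[0.7,-0.1,0],[0.7,-0.1,0],[0.5,-0.04,0],[0.3,0,0],[0,0,0]], claw=[60,60,60,60,60,60,60,60,60,60,60,60], squeeze=60)

```text
time_s: 1.3
position: [0.5121, -0.3322, 0.2309]
tool_rot: [[0.923, 0.386, -0.0], [0.386, -0.923, 0.0], [-0.0, -0.0, -1.0]]
ft_force: [-0.8, 0.0, 0.1]
grip_width: 0.0598
gripper_force: 0.0
```

```bash
cat > s.py <<'E'
from h import *
import sys
def st(goal=None,ang=None):
    s=env.observe();p=np.array(s["position"]);R=np.array(s["tool_rot"])
    print(round(s["time_s"],2),"p",p.round(4),"xdeg",np.degrees(np.arctan2(R[1,0],R[0,0])).round(2),"z",R[:,2].round(4),"F",np.round(s["ft_force"],1),"w",round(s["grip_width"],4),"g",np.round(s["gripper_force"],1),"q6",round(s["q"][5],1))
    if goal is not None:
        print("tool units to go",(R.T@(np.array(goal)-p)/.05).round(3))
a=[float(x) for x in sys.argv[1:4]];st(a if a else None)
E
python3 s.py 0.5085 -0.329 0.130
```

```text
1.3 p [ 0.5121 -0.3322  0.2309] xdeg 22.69 z [-2.e-04  4.e-04 -1.e+00] F [-0.8  0.   0.1] w 0.0598 g 0.0 q6 23.2
tool units to go [-0.042 -0.087  2.018]
```

arm_command(turn=[[0,0,0],[0,0,0],[0,0,0],[0,0,0],[0,0,0],[0,0,0],[0,0,0],[0,0,0],[0,0,0],[0,0,0],[0,0,0],[0,0,0]], xyz=[[-0.04,-0.09,0.2],[0,0,0.4],[0,0,0.5],[0,0,0.4],[0,0,0.3],[0,0,0.2],[0,0,0.02],[0,0,0],[0,0,0],[0,0,0],[0,0,0],[0,0,0]], claw=[60,60,60,60,60,60,60,60,25,25,25,25], squeeze=60)

```text
time_s: 2.5
position: [0.5073, -0.3301, 0.1312]
tool_rot: [[0.923, 0.384, 0.001], [0.384, -0.923, -0.001], [0.0, 0.001, -1.0]]
ft_force: [-2.4, 2.1, 4.9]
grip_width: 0.0287
gripper_force: 60.2
```

arm_command(turn=[[0,0,0],[0,0,0],[0,0,0],[0,0,0]], xyz=[[0,0,0],[0,0,0],[0,0,0],[0,0,0]], claw=[25,25,25,25], squeeze=60)

```text
time_s: 2.9
position: [0.5073, -0.33, 0.1312]
tool_rot: [[0.923, 0.384, 0.001], [0.384, -0.923, -0.001], [0.0, 0.001, -1.0]]
ft_force: [-1.8, 2.0, 5.7]
grip_width: 0.0287
gripper_force: 60.2
```

```bash
python3 s.py 0.5085 -0.329 0.35; python3 - <<'E'
from h import *
im,d,P=cloud("side");cv2.imwrite("pics/grasp.png",cv2.resize(im[80:280,280:480],None,fx=3,fy=3))
E
```

```text
2.9 p [ 0.5073 -0.33    0.1312] xdeg 22.56 z [ 7.e-04 -6.e-04 -1.e+00] F [-1.8  2.   5.7] w 0.0287 g 60.2 q6 23.2
tool units to go [ 0.031 -0.007 -4.376]
```

View pics/grasp.png

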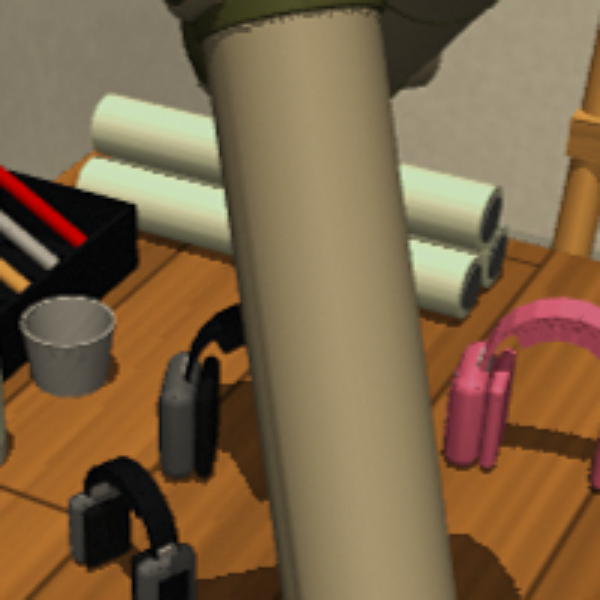

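The picture shows the arm hiding the grasp. The big pair's near cup, at crop (185,415), still stands upright, and the slim pair is untouched. The fingers stopped at 28.7 mm with 60 N, so the band is held and I'm lifting.

arm_command(turn=[[0,0,0],[0,0,0],[0,0,0],[0,0,0],[0,0,0],[0,0,0],[0,0,0],[0,0,0],[0,0,0],[0,0,0],[0,0,0],[0,0,0]], xyz=[[0,0,-0.1],[0,0,-0.2],[0,0,-0.4],[0,0,-0.5],[0,0,-0.6],[0,0,-0.6],[0,0,-0.6],[0,0,-0.6],[0,0,-0.4],[0,0,-0.3],[0,0,-0.2],[0,0,-0.1]], claw=[25,25,25,25,25,25,25,25,25,25,25,25])

```text
time_s: 4.15
position: [0.5072, -0.3301, 0.3612]
tool_rot: [[0.924, 0.383, 0.001], [0.383, -0.924, -0.001], [0.0, 0.001, -1.0]]
ft_force: [-0.2, -0.7, -2.9]
grip_width: 0.0286
gripper_force: 59.6
```

```bash
python3 s.py 0.583 0.164 0.36
```

```text
4.15 p [ 0.5072 -0.3301  0.3612] xdeg 22.55 z [ 6.e-04 -6.e-04 -1.e+00] F [-0.2 -0.7 -2.9] w 0.0286 g 59.6 q6 23.2
tool units to go [ 5.19  -8.545  0.018]
```

arm_command(turn=[[0,0,0],[0,0,0],[0,0,0],[0,0,0],[0,0,0],[0,0,0],[0,0,0],[0,0,0],[0,0,0],[0,0,0],[0,0,0],[0,0,0]], xyz=[[0.05,-0.09,0],[0.14,-0.22,0],[0.22,-0.36,0],[0.27,-0.44,0],[0.27,-0.44,0],[0.27,-0.44,0],[0.27,-0.44,0],[0.27,-0.44,0],[0.27,-0.44,0],[0.27,-0.44,0],[0.27,-0.44,0],[0.27,-0.44,0]], claw=[25,25,25,25,25,25,25,25,25,25,25,25])

```text
time_s: 5.35
position: [0.5491, -0.0597, 0.3597]
tool_rot: [[0.923, 0.384, -0.001], [0.384, -0.923, 0.001], [-0.001, -0.001, -1.0]]
ft_force: [-0.3, 0.6, -3.1]
grip_width: 0.0289
gripper_force: 59.6
```

arm_command(turn=[[0,0,0],[0,0,0],[0,0,0],[0,0,0],[0,0,0],[0,0,0],[0,0,0],[0,0,0],[0,0,0],[0,0,0],[0,0,0],[0,0,0]], xyz=[[0.27,-0.44,0],[0.27,-0.44,0],[0.27,-0.44,0],[0.27,-0.44,0],[0.27,-0.44,0],[0.27,-0.44,0],[0.27,-0.44,0],[0.22,-0.36,0],[0.14,-0.24,0],[0.08,-0.14,0],[0.02,-0.06,0],[0,0,0]], claw=[25,25,25,25,25,25,25,25,25,25,25,25])

```text
time_s: 6.55
position: [0.5835, 0.1623, 0.3602]
tool_rot: [[0.924, 0.383, -0.0], [0.383, -0.924, -0.0], [-0.0, 0.0, -1.0]]
ft_force: [0.2, -1.2, -1.9]
grip_width: 0.0288
gripper_force: 59.7
```

arm_command(turn=[[0,0,0.2],[0,0,0.4],[0,0,0.6],[0,0,0.7],[0,0,0.8],[0,0,0.7],[0,0,0.6],[0,0,0.4],[0,0,0.2],[0,0,0.1],[0,0,0],[0,0,0]], xyz=[[0,0,0],[0,0,0],[0,0,0],[0,0,0],[0,0,0],[0,0,0],[0,0,0],[0,0,0],[0,0,0],[0,0,0],[0,0,0],[0,0,0]], claw=[25,25,25,25,25,25,25,25,25,25,25,25])

```text
time_s: 7.75
position: [0.5837, 0.1623, 0.3603]
tool_rot: [[1.0, -0.016, 0.0], [-0.016, -1.0, -0.0], [0.0, 0.0, -1.0]]
ft_force: [-0.1, 0.3, -3.4]
grip_width: 0.0289
gripper_force: 59.7
```

```bash
python3 s.py 0.583 0.164 0.157; python3 - <<'E'
from h import *
im,d,P=cloud("side");cv2.imwrite("pics/over.png",im);np.savez("side1.npz",im=im,d=d,P=P)
im,d,P=cloud("top");np.savez("top1.npz",im=im,d=d,P=P)
E
```

```text
7.75 p [0.5837 0.1623 0.3603] xdeg -0.94 z [ 0. -0. -1.] F [-0.1  0.3 -3.4] w 0.0289 g 59.7 q6 95.3
tool units to go [-0.014 -0.034  4.067]
```

View pics/over.png

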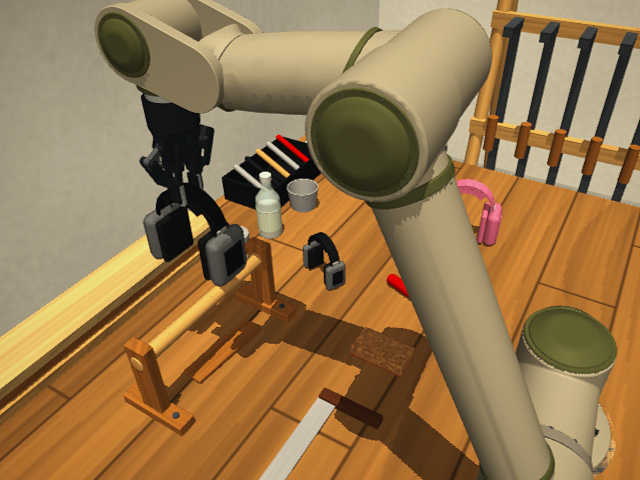

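The side view shows the big pair held over the rail, with cups at (168,232) and (223,255). The slim pair is untouched at (325,260). Next I'm checking the held pair's tilt and centring.

```bash
python3 - <<'E'
from h import *
z=np.load("side1.npz");P,d,im=z["P"],z["d"],z["im"]
m=np.zeros((480,640),bool);m[180:290,140:250]=1
m&=(d>0)&(P[...,2]>.2)&(abs(P[...,0]-.583)<.11)&(abs(P[...,1]-.163)<.06)
p=P[m];print(len(p),p.min(0).round(3),p.max(0).round(3))
for n,k in(("near",p[:,0]<.545),("far",p[:,0]>.62)):
    q=p[k];print(n,len(q),np.percentile(q,[1,50,99],axis=0).round(4).tolist())
b=p[(abs(p[:,0]-.583)<.05)&(p[:,2]>.3)]
for x in np.arange(.535,.635,.01):
    q=b[abs(b[:,0]-x)<.005]
    if len(q):print(round(x,3),np.percentile(q[:,2],[2,98]).round(3),np.percentile(q[:,1],[2,98]).round(3))
E
```

```text
6240 [0.501 0.13  0.233] [0.668 0.217 0.427]
near 2700 [[0.5022, 0.1351, 0.2369], [0.5137, 0.1783, 0.3007], [0.5441, 0.2044, 0.3617]]
far 2288 [[0.6238, 0.1335, 0.2381], [0.6298, 0.1778, 0.2911], [0.6643, 0.2019, 0.3612]]
0.535 [0.302 0.36 ] [0.143 0.199]
0.545 [0.302 0.368] [0.15  0.199]
0.555 [0.347 0.375] [0.149 0.18 ]
0.565 [0.35  0.378] [0.15 0.18]
0.575 [0.361 0.422] [0.138 0.213]
0.585 [0.362 0.415] [0.148 0.209]
0.595 [0.363 0.418] [0.148 0.213]
0.605 [0.354 0.378] [0.151 0.179]
0.615 [0.348 0.375] [0.174 0.18 ]
0.625 [0.3   0.367] [0.135 0.195]
```

It hangs level, is centred at x = 0.5845 and runs square to the dowel. Lowering now, with the last part slow.

arm_command(turn=[[0,0,0],[0,0,0],[0,0,0],[0,0,0],[0,0,0],[0,0,0],[0,0,0],[0,0,0],[0,0,0],[0,0,0],[0,0,0],[0,0,0]], xyz=[[-0.02,-0.02,0.1],[0,0,0.3],[0,0,0.4],[0,0,0.5],[0,0,0.5],[0,0,0.5],[0,0,0.5],[0,0,0.4],[0,0,0.3],[0,0,0.2],[0,0,0.1],[0,0,0]], claw=[25,25,25,25,25,25,25,25,25,25,25,25])

```text
time_s: 9.05
position: [0.5826, 0.1635, 0.17]
tool_rot: [[1.0, -0.016, -0.001], [-0.016, -1.0, -0.0], [-0.001, 0.0, -1.0]]
ft_force: [-0.0, 0.2, -3.5]
grip_width: 0.0287
gripper_force: 59.7
```

arm_command(turn=[[0,0,0],[0,0,0],[0,0,0],[0,0,0],[0,0,0],[0,0,0],[0,0,0],[0,0,0]], xyz=[[0,0,0.05],[0,0,0.05],[0,0,0.04],[0,0,0.04],[0,0,0.02],[0,0,0.02],[0,0,0],[0,0,0]], claw=[25,25,25,25,25,25,25,25])

```text
time_s: 9.85
position: [0.5827, 0.1634, 0.1594]
tool_rot: [[1.0, -0.017, 0.0], [-0.017, -1.0, -0.0], [0.0, 0.0, -1.0]]
ft_force: [0.2, -0.3, -3.7]
grip_width: 0.0288
gripper_force: 59.7
```

```bash
python3 s.py 0.583 0.163 0.157
```

```text
9.85 p [0.5827 0.1634 0.1594] xdeg -0.95 z [ 1.e-04 -0.e+00 -1.e+00] F [ 0.2 -0.3 -3.7] w 0.0288 g 59.7 q6 95.4
tool units to go [0.006 0.009 0.047]
```

Not touching yet, so I'm going on in 1 mm steps.

arm_command(turn=[[0,0,0],[0,0,0],[0,0,0]], xyz=[[0,0,0.02],[0,0,0.02],[0,0,0]], claw=[25,25,25])

```text
time_s: 10.15
position: [0.5828, 0.1635, 0.1578]
tool_rot: [[1.0, -0.016, 0.001], [-0.016, -1.0, 0.0], [0.001, -0.0, -1.0]]
ft_force: [-1.3, -0.2, 0.5]
grip_width: 0.0289
gripper_force: 60.0
```

Contact: the weight is now on the bar. I'm opening slowly with the arm still.

arm_command(turn=[[0,0,0],[0,0,0],[0,0,0],[0,0,0],[0,0,0],[0,0,0],[0,0,0],[0,0,0],[0,0,0],[0,0,0]], xyz=[[0,0,0],[0,0,0],[0,0,0],[0,0,0],[0,0,0],[0,0,0],[0,0,0],[0,0,0],[0,0,0],[0,0,0]], claw=[29,30,31,33,36,40,45,50,50,50], squeeze=20)

```text
time_s: 11.15
position: [0.5827, 0.1634, 0.1573]
tool_rot: [[1.0, -0.017, 0.0], [-0.017, -1.0, 0.0], [0.0, -0.0, -1.0]]
ft_force: [-0.5, 0.6, 0.2]
grip_width: 0.0501
gripper_force: 0.0
```

```bash
python3 s.py; python3 - <<'E'
from h import *
im,d,P=cloud("side");cv2.imwrite("pics/rel.png",cv2.resize(im[160:440,80:360],None,fx=2,fy=2))
E
```

```text
11.15 p [0.5827 0.1634 0.1573] xdeg -0.95 z [ 1.e-04  0.e+00 -1.e+00] F [-0.5  0.6  0.2] w 0.0501 g 0.0 q6 95.4
```

View pics/rel.png

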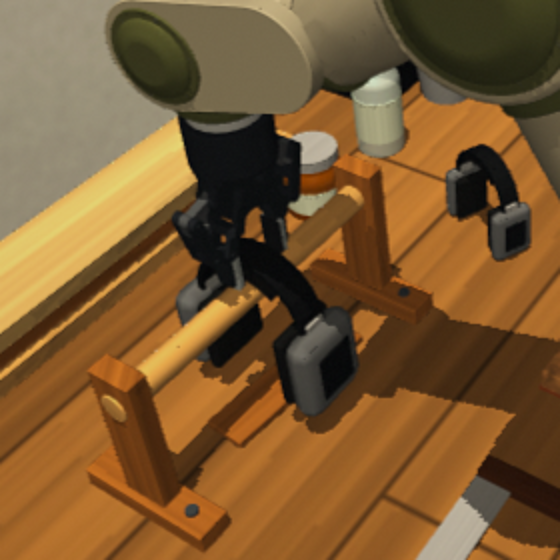

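The band lies across the dowel at crop (255,275), with a cup on each side at (215,320) and (320,360). The fingers are open and clear. Now withdrawing upward.

arm_command(turn=[[0,0,0],[0,0,0],[0,0,0],[0,0,0],[0,0,0],[0,0,0],[0,0,0],[0,0,0],[0,0,0],[0,0,0],[0,0,0],[0,0,0]], xyz=[[0,0,-0.05],[0,0,-0.1],[0,0,-0.2],[0,0,-0.3],[0,0,-0.5],[0,0,-0.5],[0,0,-0.5],[0,0,-0.4],[0,0,-0.2],[0,0,0],[0,0,0],[0,0,0]], claw=[50,50,50,50,50,50,50,50,50,50,50,50])

```text
time_s: 12.4
position: [0.5824, 0.1634, 0.2936]
tool_rot: [[1.0, -0.017, -0.002], [-0.017, -1.0, -0.0], [-0.002, 0.0, -1.0]]
ft_force: [0.6, -0.4, -0.0]
grip_width: 0.0499
gripper_force: 0.0
```

arm_command(turn=[[0,0,0],[0,0,0],[0,0,0],[0,0,0],[0,0,0],[0,0,0],[0,0,0],[0,0,0],[0,0,0],[0,0,0]], xyz=[[0,0,0],[0,0,0],[0,0,0],[0,0,0],[0,0,0],[0,0,0],[0,0,0],[0,0,0],[0,0,0],[0,0,0]], claw=[50,50,50,50,50,50,50,50,50,50])

```text
time_s: 13.4
position: [0.5827, 0.1634, 0.2948]
tool_rot: [[1.0, -0.017, 0.0], [-0.017, -1.0, 0.0], [0.0, -0.0, -1.0]]
ft_force: [1.1, 0.1, 0.4]
grip_width: 0.0499
gripper_force: 0.0
```

```bash
python3 s.py; python3 - <<'E'
from h import *
for k in range(3):
    im,d,P=cloud("side")
    m=(d>0)&(P[...,2]>.02)&(P[...,2]<.19)&(abs(P[...,0]-.583)<.11)&(abs(P[...,1]-.163)<.06)&(im.max(-1)-im.min(-1).astype(int)<30)
    p=P[m];n=p[p[:,0]<.545];f=p[p[:,0]>.62]
    print(len(p),p.min(0).round(3),p.max(0).round(3),"near z",np.percentile(n[:,2],[2,98]).round(3),n[:,1].mean().round(4),"far",np.percentile(f[:,2],[2,98]).round(3),f[:,1].mean().round(4))
cv2.imwrite("pics/end.png",im)
E
```

```text
13.4 p [0.5827 0.1634 0.2948] xdeg -0.95 z [ 1.e-04  0.e+00 -1.e+00] F [1.1 0.1 0.4] w 0.0499 g 0.0 q6 95.4
3560 [0.499 0.132 0.032] [0.666 0.219 0.18 ] near z [0.042 0.159] 0.177 far [0.036 0.163] 0.1764
3551 [0.499 0.133 0.032] [0.666 0.22  0.181] near z [0.042 0.159] 0.177 far [0.036 0.163] 0.1764
3558 [0.499 0.132 0.033] [0.666 0.219 0.18 ] near z [0.042 0.159] 0.1769 far [0.036 0.163] 0.1763
```

View pics/end.png

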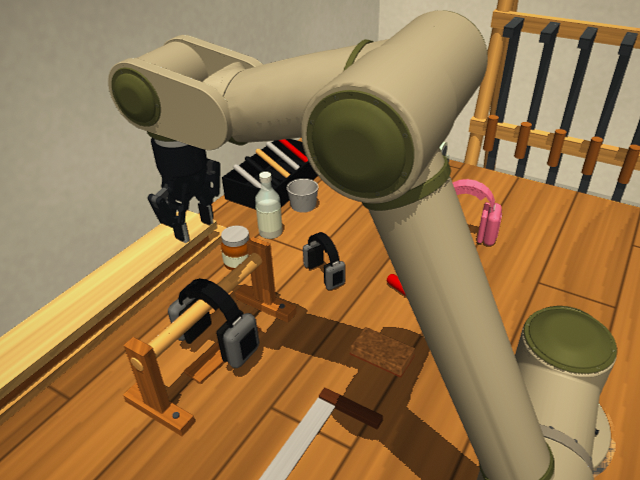

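The big pair hangs level and still on the dowel at (215,320), with the gripper clear above it. The slim pair is untouched at (325,260).

```bash
python3 -c "
from rig import env
print(env.close_job())"
```

```text
the job is handed in; nothing more can be done
None
```

The larger ear defenders hang square, level and still over the dowel with a cup on each side, the slim pair was left where it stood, and the job is handed in at about 13.6 s on the robot's clock.

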